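# Push the loaded case tote up onto the trimming dock

## Robot

A 7-joint arm with a two-finger parallel gripper is mounted at the origin on the work surface. World frame = base frame: x ahead of the robot, y to its left, z up, the work surface at z = 0. Lengths are in m, angles in degrees, forces in N, time in s.
With the tool pointing down it reaches from about 0.4 to 0.875 m from the base axis. Payload 19.3 kg.
Tool frame: the origin (TCP) lies midway between the tips of the shut fingers; the grasp point (between the pads) lies arm.tcp_to_grasp behind it (arm.tcp_to_grasp is the distance from the TCP to the grasp point, in m); z points along the fingers, y is the direction in which the jaws open and shut (so a half turn about z gives the same grasp; the last joint's range is limited). The gripper opens to 85 mm and grips with 20 to 120 N. Pads are 22 mm wide; open, the fingers measure 114 mm over their backs; the gripper's body (76 mm by 85 mm) begins 54 mm behind the grasp point. The pads swing forward as they close: fully open they stand 13 mm farther back than shut.
Start: joints at [67.769, 29.874, -2.08, 91.645, 1.215, 58.505, -6.463], TCP at [0.195, -0.594, 0.231] pointing down, gripper open.
Joint ranges: [-166.77, 166.77], [-17.47, 122.26], [-85.68, 81.53], [9.62, 139.38], [-72.42, 252.41], [9.2, 110.78], [-144.41, 144.41]. Speed limits (degrees/s): [108.29, 108.29, 136.94, 136.94, 172.46, 172.46, 172.46].

## Interface

Orientations are given as a 3x3 rotation matrix whose columns are the frame's x, y, z axes.
In Python, from cell import arm gives the robot as it stands.
- The arm moves only by the tool jog_arm, never from a script. Its argument "rows" is a list of rows, each an object of numbers: "tx", "ty", "tz": the shift along the tool's x, y, z in mm; "turn": the turn about the tool's z in degrees. In form: [{"tx": .., "ty": .., "tz": .., "turn": ..}, ...]. A call has 1 to 20 rows; each row is the pose to reach, as a shift and turn from the pose commanded when the call began, along the tool's axes at that moment; what a row does not reach only later rows make up. A row lasts 1/10 s, in which the tool goes at most 50 mm and 8.59 degrees, less where a joint would pass 70% of its speed; a pose out of reach is approached as far as the arm can. A call with a gripper value outside its range is refused whole. "claw" is the opening, from -1 (shut) to 1 (fully open), set as the call begins (left out, the last holds). The fingers move at their own pace and stop on an object; "force" is the grip in N (left out, the last holds). Time passes only in rows, so rows that repeat a pose let the fingers close. It gives the time, the measured TCP pose, the force and the opening at its end, in the units of the state.
- arm.observe(): the state, without advancing time (a new reading comes with each control period).
- arm.capture(name): name is "side" or "top" or "wrist"; returns a dict with "color" (400x640x3 uint8, red, green, blue), "depth" (400x640 float32, m along the optical axis (not along the pixel's ray), 0 where there is no reading), "fx", "fy", "cx", "cy" (pixels), "dist" ([k1, k2, p1, p2, k3] as OpenCV has them; the pictures are not rectified), "rvec" (rotation vector, rad) and "tvec" (3), from world to camera coordinates, as OpenCV has them. Camera axes: x right, y down, z forward; pixel columns grow to the right and rows downward; lengths in m; the calibration is good to about 2 mm. A picture is of the moment at which its call begins.
- arm.finish_job(): hands the job in, once; it reports no verdict.
Trained networks look in a picture, given as the dict that the camera call returned (one of the last four; its "shot" number tells which), for a name from the list of things; names that differ only in an ending like _2 or _b are one class to them, and where a whole thing is asked for, a point or a joint stands for the part that bears it (a point fixed in the world has none). Each returns a list of dicts, best first, with "p" (0 to 1); they miss things now and then, are a little off and sometimes report something else, mostly with a low value. They report only what shows in the picture. A call takes as long as a camera call. They do not tell look-alikes from the thing itself.
- arm.silhouettes(picture, query): "region" (400x640 bool, what is visible of it).
- arm.pinpoint(picture, query): "position" ([x, y, z] in m, in world coordinates, good to about 4 mm: a listed point, or the origin of a listed thing).
The state is a dict: "time": time; "joints": joint angles; "qd": joint speeds; "effort": joint torques, N m; "position": TCP position; "orientation": TCP orientation; "force": force on the tool from outside, world axes, zero at the start; "ft_torque": the same for the moment, N m; "width": finger opening in m.
Only numpy, scipy, OpenCV 4.12 (cv2) and the standard library are available. Lean on these libraries where they do the work, as an engineer would, in place of code of your own. Each camera call takes 0.05 s, during which the arm holds its last target.

## Task

One of the two small totes holds a plaster dental cast and is due for trimming. Push that tote up the ramp lane in front of it until its back edge drops behind the lip and it sits flat on the dock; slide it up the ramp, do not lift it over. Leave the empty tote where it stands.

Things in the scene. Friction and masses are not known exactly. Their poses are not given: they have to be found in the camera images.
- dock: Fixed two-lane ramp dock. Origin: on the counter (z=0), middle of the ramps' foot line; +x uphill, +y left looking uphill. Lanes centred on y=+72 and -72 mm, 116 mm clear between 28 mm curbs (y=-144, 0, 144). Aluminium ramp rises evenly from x=0 to 105 mm, to 32 mm high. Curbs stand 14 mm above the ramp; their round noses start 14 mm before the foot; beside lip and seat their tops are 45 mm high.
- lip (a point): Point midway between the lanes on the upper rear edge of the dark steel lip, at x=115, z=32 mm of the dock, same axes. Uphill of the ramp the lip is flat from x=105 to 115 mm, 32 mm high; behind it a sheer 12 mm drop to a level plywood seat 20 mm high, x=115 to 227 mm, closed by an end wall 45 mm high. A tote has 22 mm play along the seat.
- loaded_tote: Open grey plastic tote with a cream plaster dental cast (teeth on a D-shaped block) fixed inside, below the rim. 90 mm along its x, 96 along y, 55 high, walls 4 mm, 0.3 to 0.6 kg. Origin: centre of underside; x points uphill within 7 degrees. Starts on the counter with its centre 66 to 85 mm before the foot of one lane (left or right varies), within about 5 mm of the lane's middle.
- empty_tote: The same grey tote without a cast; same size, origin and axes. It stands before the other lane and must stay where it is.
Not all that is in view belongs to the job. Leave any pink or yellow look-alike of the loaded_tote alone.

How it is judged (in metres and radians):
On the way:
1. the loaded tote slides up the ramp, lying tilted on the slope (x of loaded_tote in the frame of dock between 0.02 and 0.11 m and z of loaded_tote in the frame of dock below 0.045 m and angle between loaded_tote's own z axis and vertical above 0.15 rad), for 0.1 s.
At the end, for the whole second after the job is handed in: The loaded tote rests flat (within 4 degrees) and still on the seat of a lane, its underside within 4 mm of seat height and its centre 157 to 185 mm uphill of the ramp's foot line, so its back edge is behind the lip; the empty tote is within 20 mm of where it started (x of loaded_tote in the frame of dock between 0.157 and 0.185 m and z of loaded_tote in the frame of dock between 0.016 and 0.024 m and angle between loaded_tote's own z axis and vertical below 0.07 rad and linear speed of loaded_tote below 0.02 m/s and distance of empty_tote from where it was at the start of the episode below 0.02 m); the robot touches nothing.
It fails at once if the loaded tote is lifted over instead of slid (its underside more than 65 mm above the counter) (z of loaded_tote in the frame of dock above 0.065 m).
It fails at once if the loaded tote is tipped by more than 40 degrees (angle between loaded_tote's own z axis and vertical above 0.7 rad).
It fails at once if the empty tote is moved by more than 20 mm (distance of empty_tote from where it was at the start of the episode above 0.02 m).
It also fails if it takes over 42 s, if anything falls off the work surface, if the arm or the gripper's body presses on something with over 40 N, if the wrist force passes 120 N, or if a joint passes its speed limit or range.

## Working session

There is one attempt and no reset: what is moved stays moved. The work goes in short steps, Python scripts to look and compute and a tool call to move; the robot and the scene stay as the last step left them, time stands still between calls to the robot, and variables do not carry over. Pictures are saved under pics/ and viewed, and the job is handed in when it is done.

Besides the shell and the picture viewer there is one more tool, called after "Emit:" as name(argument=value, ...) on one line, values as JSON. jog_arm: Moves the arm, as the interface text tells. Its arguments: {"type":"object","properties":{"rows":{"type":"array","items":{"type":"object","properties":{"tx":{"type":"number"},"ty":{"type":"number"},"tz":{"type":"number"},"turn":{"type":"number"}}}},"claw":{"type":"number"},"force":{"type":"number"}},"required":["rows"]}

```bash
ls; mkdir -p pics; python3 - <<'E'
from cell import arm
import cv2,numpy as np
s=arm.observe();print(s['time'],s['position'],s['orientation'],s['width'],s['force'])
for n in ["top","side"]:
    p=arm.capture(n);cv2.imwrite(f"pics/{n}1.png",p["color"][:,:,::-1])
    for q in ["dock","lip","loaded_tote","empty_tote"]:
        try:
            print(n,q,[(round(float(d["p"]),2),np.round(d["position"],4).tolist()) for d in arm.pinpoint(p,q)])
        except Exception as e: print(q,e)
print(arm.observe()['time'])
E
```

```text
pics
0.0 [ 0.19515266 -0.59339451  0.2307205 ] [[ 9.49934302e-01  3.12449410e-01 -4.34117798e-04]
 [ 3.12449702e-01 -9.49933694e-01  1.07708026e-03]
 [-7.58500315e-05 -1.15879546e-03 -9.99999326e-01]] 0.08535748809119643 [-0.43183684  0.63506443 -0.71403782]
top dock [(0.6, [0.5811, 0.0106, 0.0003])]
top lip [(0.72, [0.4681, 0.0151, 0.0313])]
top loaded_tote [(0.98, [0.8272, -0.082, 0.0025]), (0.9, [0.6543, 0.0735, -0.0023]), (0.82, [0.6298, 0.2694, -0.0034]), (0.63, [0.7973, 0.2092, 0.003])]
top empty_tote [(0.72, [0.6501, -0.0697, -0.0019])]
side dock [(0.68, [0.5832, 0.0079, 0.0008])]
side lip [(0.78, [0.4701, 0.017, 0.0351])]
side loaded_tote [(0.93, [0.6302, 0.2677, -0.0011]), (0.9, [0.6571, 0.0735, -0.001]), (0.62, [0.8282, -0.0751, 0.0005]), (0.58, [0.7986, 0.2071, -0.0009])]
side empty_tote [(0.8, [0.6518, -0.0664, 0.0049])]
0.5
```

View pics/top1.png

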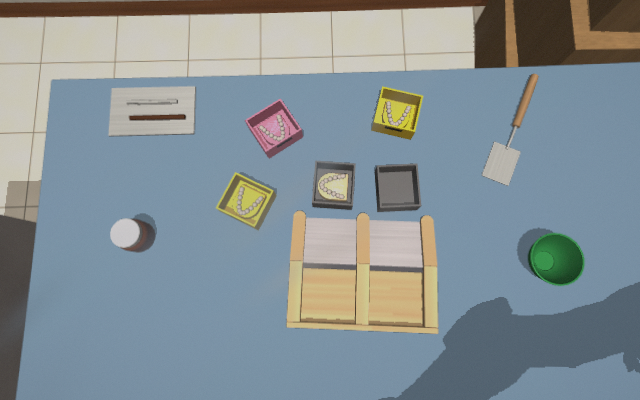

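View pics/side1.png

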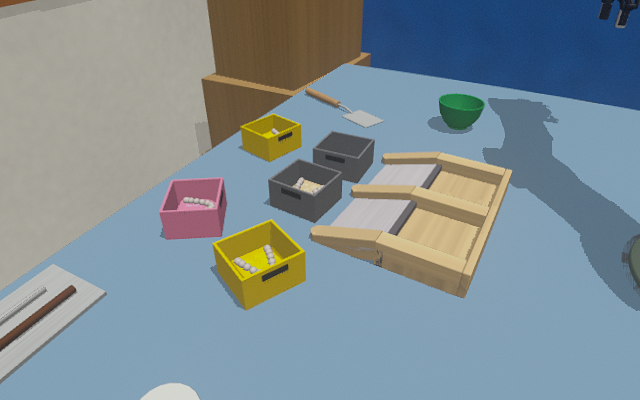

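```bash
cat > h.py <<'E'
import cv2,numpy as np
def pts(p):
    h,w=p["depth"].shape;K=np.array([[p["fx"],0,p["cx"]],[0,p["fy"],p["cy"]],[0,0,1.]])
    v,u=np.mgrid[0:h,0:w]
    n=cv2.undistortPoints(np.stack([u,v],-1).reshape(-1,1,2).astype(np.float64),K,np.array(p["dist"],float)).reshape(h,w,2)
    d=p["depth"].astype(float);X=np.dstack([n*d[...,None],d])
    R=cv2.Rodrigues(np.array(p["rvec"],float))[0]
    return (X-np.array(p["tvec"]).reshape(3))@R
E
python3 - <<'E'
from cell import arm
import cv2,numpy as np
from h import pts
p=arm.capture("top");W=pts(p)
print(arm.tcp_to_grasp)
for q in ["loaded_tote","empty_tote","dock"]:
    for s in arm.silhouettes(p,q):
        m=s["region"]&(p["depth"]>0);P=W[m]
        if q=="dock": P=P[P[:,2]>0.038]
        else: P=P[(P[:,2]>0.045)&(P[:,2]<.07)]
        if len(P)<20: continue
        r=cv2.minAreaRect(P[:,:2].astype(np.float32)*1000)
        print(q,round(float(s["p"]),2),len(P),np.round(r[0],1),np.round(r[1],1),round(r[2],1),np.median(P[:,2]).round(4))
        if q=="dock":
            # rows along edges
            for lo,hi in [(0.34,.36),(.36,.38),(.40,.43),(.43,.46)]:
                Q=P[(P[:,0]>lo)&(P[:,0]<hi)]
                if len(Q): print(lo,Q[:,1].min().round(4),Q[:,1].max().round(4))
            A=W[s["region"]];A=A[(A[:,2]>0.004)]
            r=cv2.minAreaRect(A[:,:2].astype(np.float32)*1000);print('whole',r, cv2.boxPoints(r).round())
E
```

```text
0.0187
loaded_tote 0.98 404 [796.8 205. ] [92.  96.3] 32.2 0.0536
loaded_tote 0.81 403 [626.6 268.3] [96.9 90.3] 62.2 0.0541
loaded_tote 0.76 379 [657.8  72.3] [90.9 97.5] 84.5 0.0542
loaded_tote 0.66 412 [826.  -80.2] [95.4 93. ] 74.4 0.0534
empty_tote 0.96 407 [647.5 -70.1] [96.4 91. ] 1.0 0.0538
dock 0.95 3841 [429.6  17.5] [317.  175.4] 85.8 0.0447
0.34 -0.1358 0.1787
0.36 -0.1368 0.179
0.4 -0.1378 0.1763
0.43 -0.14 0.1763
whole ((469.570068359375, 15.010208129882812), (316.7220764160156, 253.99755859375), 86.1719970703125) [[ 332. -135.]
 [ 586. -151.]
 [ 607.  165.]
 [ 353.  181.]]
```

Emit:
jog_arm(rows=[{"tx": 40,"ty": -26,"tz": 0,"turn": 1.5},{"tx": 80,"ty": -51,"tz": 0,"turn": 3},{"tx": 120,"ty": -77,"tz": 0,"turn": 5},{"tx": 160,"ty": -102,"tz": 0,"turn": 6},{"tx": 200,"ty": -128,"tz": 0,"turn": 7},{"tx": 240,"ty": -153,"tz": 0,"turn": 8},{"tx": 280,"ty": -179,"tz": 0,"turn": 10},{"tx": 320,"ty": -204,"tz": 0,"turn": 11},{"tx": 360,"ty": -230,"tz": 0,"turn": 12},{"tx": 400,"ty": -255,"tz": 0,"turn": 13},{"tx": 440,"ty": -281,"tz": 0,"turn": 14},{"tx": 480,"ty": -306,"tz": 0,"turn": 15},{"tx": 520,"ty": -332,"tz": 0,"turn": 17},{"tx": 560,"ty": -358,"tz": 0,"turn": 18},{"tx": 600,"ty": -383,"tz": 0,"turn": 19},{"tx": 640,"ty": -409,"tz": 0,"turn": 20},{"tx": 680,"ty": -434,"tz": 0,"turn": 21},{"tx": 720,"ty": -460,"tz": 0,"turn": 21.9},{"tx": 720,"ty": -460,"tz": 0,"turn": 21.9},{"tx": 720,"ty": -460,"tz": 0,"turn": 21.9}], claw=0)

```text
time: 2.7
position: [0.7355, 0.0694, 0.2304]
orientation: [[0.998, -0.063, -0.001], [-0.063, -0.998, -0.0], [-0.001, 0.0, -1.0]]
force: [0.4, -1.4, 0.4]
width: 0.0426
```

Emit:
jog_arm(rows=[{"tz": 40},{"tz": 80},{"tz": 120},{"tz": 160},{"tz": 190},{"tz": 212},{"tz": 212},{"tz": 212}])

```text
validation failed for argument at $.ro...
```

```bash
python3 - <<'E'
from cell import arm
import cv2
s=arm.observe();print(s['position'],s['force'])
for n in ["top","side"]:
    p=arm.capture(n);cv2.imwrite(f"pics/{n}2.png",p["color"][:,:,::-1])
E
```

```text
[0.73551197 0.06938387 0.23038683] [ 0.40238087 -1.40404564  0.35533306]
```

View pics/side2.png

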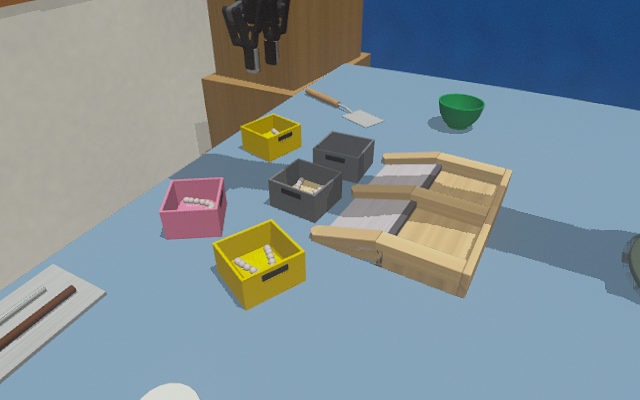

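The picture shows the gripper above, at about (260,40), with the loaded grey tote still at (306,190). The move was refused because every row needs all four fields.

Emit:
jog_arm(rows=[{"tx": 0,"ty": 0,"tz": 40,"turn": 0},{"tx": 0,"ty": 0,"tz": 80,"turn": 0},{"tx": 0,"ty": 0,"tz": 120,"turn": 0},{"tx": 0,"ty": 0,"tz": 160,"turn": 0},{"tx": 0,"ty": 0,"tz": 190,"turn": 0},{"tx": 0,"ty": 0,"tz": 212,"turn": 0},{"tx": 0,"ty": 0,"tz": 212,"turn": 0},{"tx": 0,"ty": 0,"tz": 212,"turn": 0}])

```text
time: 3.6
position: [0.7358, 0.0673, 0.0204]
orientation: [[0.998, -0.065, 0.001], [-0.065, -0.998, -0.0], [0.001, 0.0, -1.0]]
force: [-1.4, 0.4, 1.3]
width: 0.0427
```

```bash
python3 - <<'E'
from cell import arm
import cv2
s=arm.observe();print(s['position'],s['force'])
for n in ["top","side"]:
    p=arm.capture(n);cv2.imwrite(f"pics/{n}3.png",p["color"][:,:,::-1])
E
```

```text
[0.73577619 0.06726348 0.02041007] [-1.39646288  0.37924113  1.3047284 ]
```

View pics/side3.png

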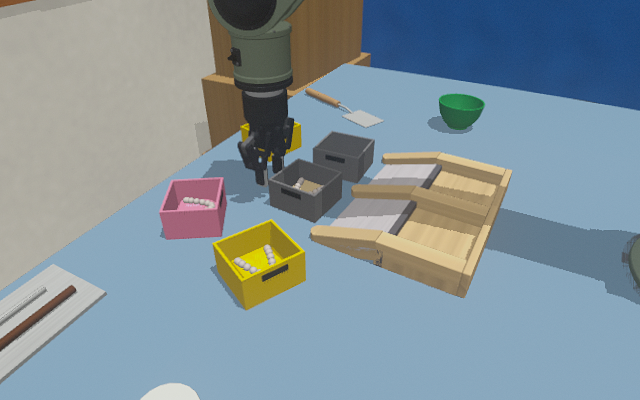

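View pics/top3.png

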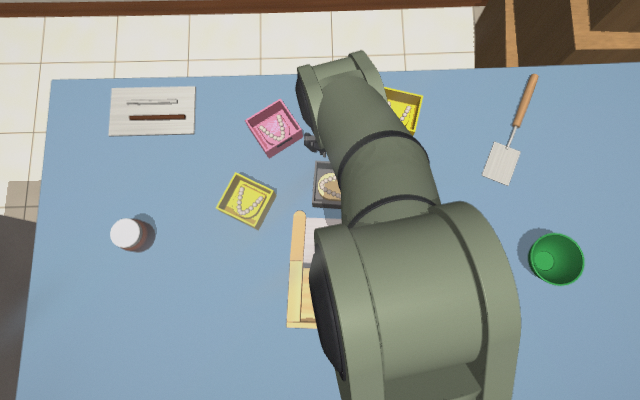

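Emit:
jog_arm(rows=[{"tx": -8,"ty": 0,"tz": 0,"turn": 0},{"tx": -16,"ty": 0,"tz": 0,"turn": 0},{"tx": -22,"ty": 0,"tz": 0,"turn": 0},{"tx": -28,"ty": 0,"tz": 0,"turn": 0},{"tx": -34,"ty": 0,"tz": 0,"turn": 0},{"tx": -40,"ty": 0,"tz": 0,"turn": 0},{"tx": -46,"ty": 0,"tz": 0,"turn": 0},{"tx": -52,"ty": 0,"tz": 0,"turn": 0},{"tx": -58,"ty": 0,"tz": 0,"turn": 0},{"tx": -64,"ty": 0,"tz": 0,"turn": 0},{"tx": -70,"ty": 0,"tz": 0,"turn": 0},{"tx": -75,"ty": 0,"tz": 0,"turn": 0},{"tx": -80,"ty": 0,"tz": 0,"turn": 0},{"tx": -85,"ty": 0,"tz": 0,"turn": 0},{"tx": -90,"ty": 0,"tz": 0,"turn": 0},{"tx": -95,"ty": 0,"tz": 0,"turn": 0},{"tx": -100,"ty": 0,"tz": 0,"turn": 0},{"tx": -100,"ty": 0,"tz": 0,"turn": 0}])

```text
time: 5.5
position: [0.6348, 0.0747, 0.0192]
orientation: [[0.998, -0.064, -0.001], [-0.064, -0.998, -0.0], [-0.001, 0.0, -1.0]]
force: [-0.1, 0.5, 0.1]
width: 0.0423
```

```bash
python3 - <<'E'
from cell import arm
import cv2
s=arm.observe();print(s['position'],s['force'])
for n in ["side"]:
    p=arm.capture(n);cv2.imwrite(f"pics/{n}4.png",p["color"][:,:,::-1])
    print([(d['p'],d['position']) for d in arm.pinpoint(p,"loaded_tote")])
E
```

```text
[0.63484783 0.07473823 0.01924445] [-0.1438611   0.45962991  0.07941238]
[(0.96, [0.8259, -0.0775, 0.0013]), (0.95, [0.6264, 0.2694, -0.0005]), (0.68, [0.7993, 0.2062, -0.0015]), (0.55, [0.5631, 0.0783, 0.0072]), (0.43, [0.651, -0.0668, 0.0028])]
```

View pics/side4.png

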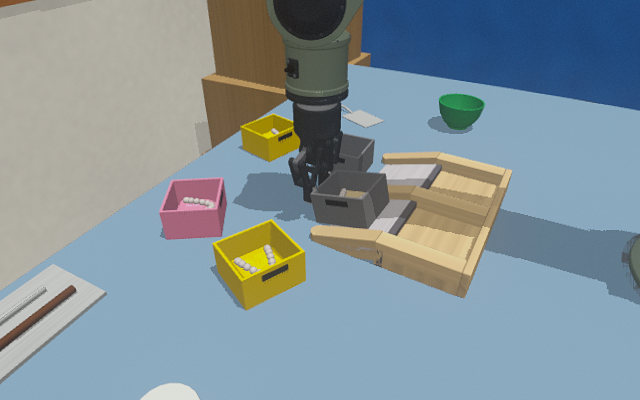

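Emit:
jog_arm(rows=[{"tx": -5,"ty": 0,"tz": 0,"turn": 0},{"tx": -10,"ty": 0,"tz": 0,"turn": 0},{"tx": -15,"ty": 0,"tz": -1,"turn": 0},{"tx": -20,"ty": 0,"tz": -2,"turn": 0},{"tx": -25,"ty": 0,"tz": -3,"turn": 0},{"tx": -30,"ty": 0,"tz": -4,"turn": 0},{"tx": -35,"ty": 0,"tz": -5,"turn": 0},{"tx": -40,"ty": 0,"tz": -6,"turn": 0},{"tx": -45,"ty": 0,"tz": -7,"turn": 0},{"tx": -50,"ty": 0,"tz": -8,"turn": 0},{"tx": -55,"ty": 0,"tz": -9,"turn": 0},{"tx": -60,"ty": 0,"tz": -10,"turn": 0},{"tx": -65,"ty": 0,"tz": -11,"turn": 0},{"tx": -70,"ty": 0,"tz": -12,"turn": 0},{"tx": -75,"ty": 0,"tz": -13,"turn": 0},{"tx": -80,"ty": 0,"tz": -14,"turn": 0},{"tx": -80,"ty": 0,"tz": -14,"turn": 0}])

```text
time: 7.3
position: [0.558, 0.0802, 0.0348]
orientation: [[0.998, -0.065, 0.005], [-0.065, -0.998, 0.001], [0.005, -0.001, -1.0]]
force: [11.6, -0.5, 7.9]
width: 0.0427
```

```bash
python3 - <<'E'
from cell import arm
import cv2
s=arm.observe();print(s['position'],s['force'])
for n in ["side"]:
    p=arm.capture(n);cv2.imwrite(f"pics/{n}5.png",p["color"][:,:,::-1])
    print([(d['p'],d['position']) for d in arm.pinpoint(p,"loaded_tote")])
E
```

```text
[0.55796774 0.0801702  0.034834  ] [11.64503907 -0.46388805  7.85646732]
[(0.98, [0.4826, 0.0842, 0.0299]), (0.74, [0.8281, -0.0818, 0.0019]), (0.67, [0.8008, 0.2054, 0.0008]), (0.66, [0.6292, 0.2705, -0.0062])]
```

View pics/side5.png

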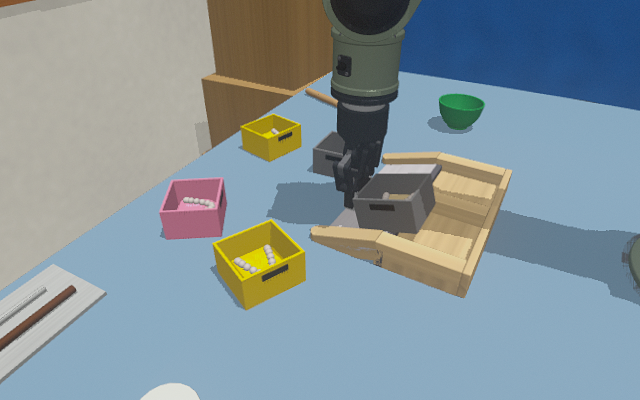

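Emit:
jog_arm(rows=[{"tx": -4,"ty": 0,"tz": 0,"turn": 0},{"tx": -8,"ty": 0,"tz": 0,"turn": 0},{"tx": -12,"ty": 0,"tz": -1,"turn": 0},{"tx": -16,"ty": 0,"tz": -2,"turn": 0},{"tx": -20,"ty": 0,"tz": -3,"turn": 0},{"tx": -20,"ty": 0,"tz": -3,"turn": 0}])

```text
time: 8.0
position: [0.5391, 0.0815, 0.0383]
orientation: [[0.998, -0.065, 0.007], [-0.065, -0.998, 0.001], [0.007, -0.002, -1.0]]
force: [14.6, -0.5, 15.2]
width: 0.0429
```

```bash
python3 - <<'E'
from cell import arm
import cv2
s=arm.observe();print(s['position'],s['force'])
for n in ["side"]:
    p=arm.capture(n);cv2.imwrite(f"pics/{n}6.png",p["color"][:,:,::-1])
    print([(d['p'],d['position']) for d in arm.pinpoint(p,"loaded_tote")])
E
```

```text
[0.53909128 0.08151313 0.03827189] [14.64791055 -0.53140587 15.2233183 ]
[(0.8, [0.6313, 0.2674, -0.0015]), (0.67, [0.8244, -0.0788, 0.0011]), (0.59, [0.4673, 0.0853, 0.0355]), (0.58, [0.7998, 0.2067, -0.001])]
```

View pics/side6.png

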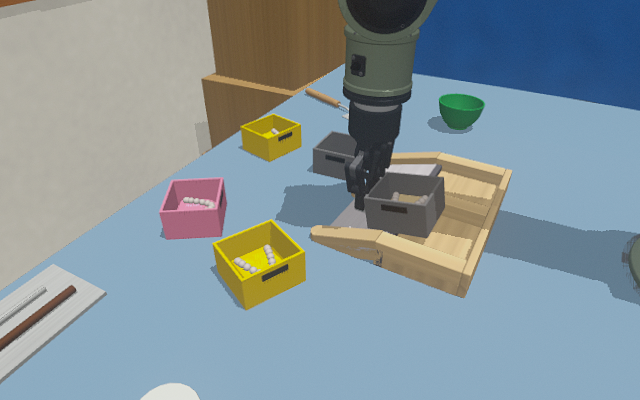

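```bash
python3 - <<'E'
from cell import arm
import cv2
i=cv2.imread("pics/side6.png")[90:270,300:480]
cv2.imwrite("pics/z6.png",cv2.resize(i,(600,600),interpolation=cv2.INTER_CUBIC))
p=arm.capture("wrist");cv2.imwrite("pics/w6.png",p["color"][:,:,::-1])
E
```

```text
(no output)
```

View pics/z6.png

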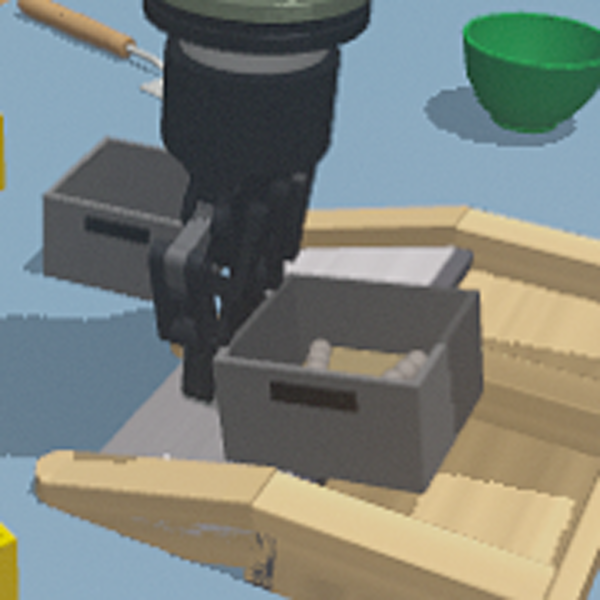

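View pics/w6.png

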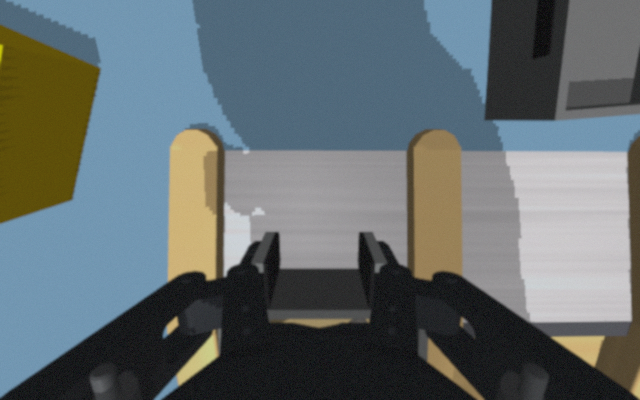

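Emit:
jog_arm(rows=[{"tx": 4,"ty": 0,"tz": 0,"turn": 0},{"tx": 6,"ty": 0,"tz": 0,"turn": 0},{"tx": 6,"ty": 0,"tz": -4,"turn": 0},{"tx": 6,"ty": 0,"tz": -6,"turn": 0},{"tx": 6,"ty": 0,"tz": -6,"turn": 0}])

```text
time: 8.65
position: [0.5416, 0.0807, 0.0425]
orientation: [[0.998, -0.064, -0.0], [-0.064, -0.998, -0.0], [-0.0, 0.0, -1.0]]
force: [-0.4, -0.0, 0.1]
width: 0.0428
```

```bash
python3 - <<'E'
from cell import arm
import cv2
s=arm.observe();print(s['position'],s['force'])
p=arm.capture("side");print([(d['p'],d['position']) for d in arm.pinpoint(p,"loaded_tote")])
i=p["color"][90:270,300:480,::-1]
cv2.imwrite("pics/z7.png",cv2.resize(i,(600,600),interpolation=cv2.INTER_CUBIC))
E
```

```text
[0.54162658 0.08071621 0.04251668] [-0.35997362 -0.02899351  0.1385073 ]
[(0.91, [0.8231, -0.0787, 0.0026]), (0.87, [0.7974, 0.2063, 0.0006]), (0.64, [0.6331, 0.2686, -0.0027]), (0.62, [0.4654, 0.0856, 0.0343])]
```

View pics/z7.png

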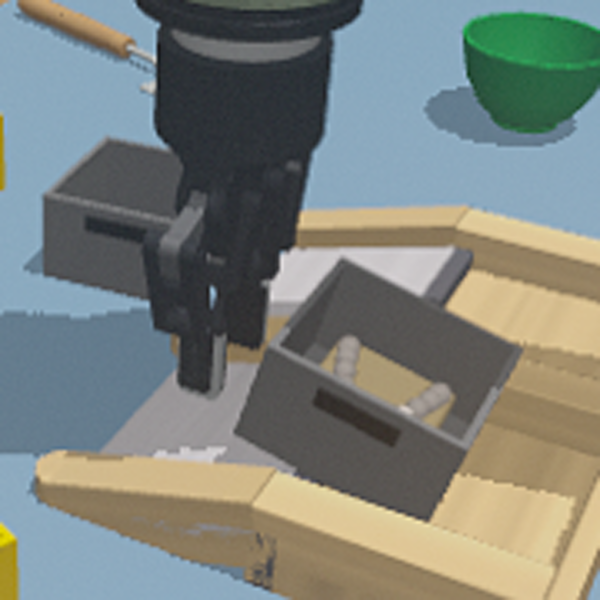

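Emit:
jog_arm(rows=[{"tx": -5,"ty": 0,"tz": 1,"turn": 0},{"tx": -10,"ty": 0,"tz": 2,"turn": 0},{"tx": -15,"ty": 0,"tz": 2,"turn": 0},{"tx": -20,"ty": 0,"tz": 2,"turn": 0},{"tx": -25,"ty": 0,"tz": 2,"turn": 0},{"tx": -30,"ty": 0,"tz": 2,"turn": 0},{"tx": -34,"ty": 0,"tz": 2,"turn": 0},{"tx": -38,"ty": 0,"tz": 2,"turn": 0},{"tx": -42,"ty": 0,"tz": 2,"turn": 0},{"tx": -46,"ty": 0,"tz": 2,"turn": 0},{"tx": -50,"ty": 0,"tz": 2,"turn": 0},{"tx": -50,"ty": 0,"tz": 2,"turn": 0}])

```text
time: 9.95
position: [0.4914, 0.084, 0.0403]
orientation: [[0.998, -0.064, -0.001], [-0.064, -0.998, -0.0], [-0.001, 0.0, -1.0]]
force: [-0.5, -0.2, 0.1]
width: 0.0426
```

```bash
python3 - <<'E'
from cell import arm
import cv2
s=arm.observe();print(s['position'],s['force'])
p=arm.capture("side");print([(d['p'],d['position']) for d in arm.pinpoint(p,"loaded_tote")])
i=p["color"][90:270,320:500,::-1]
cv2.imwrite("pics/z8.png",cv2.resize(i,(600,600),interpolation=cv2.INTER_CUBIC))
E
```

```text
[0.49139321 0.0839579  0.0402802 ] [-0.47673521 -0.23013073  0.10595857]
[(0.78, [0.4303, 0.0867, 0.0267]), (0.7, [0.8282, -0.0769, 0.0016]), (0.64, [0.8009, 0.2093, -0.002]), (0.6, [0.6321, 0.2688, -0.003])]
```

View pics/z8.png

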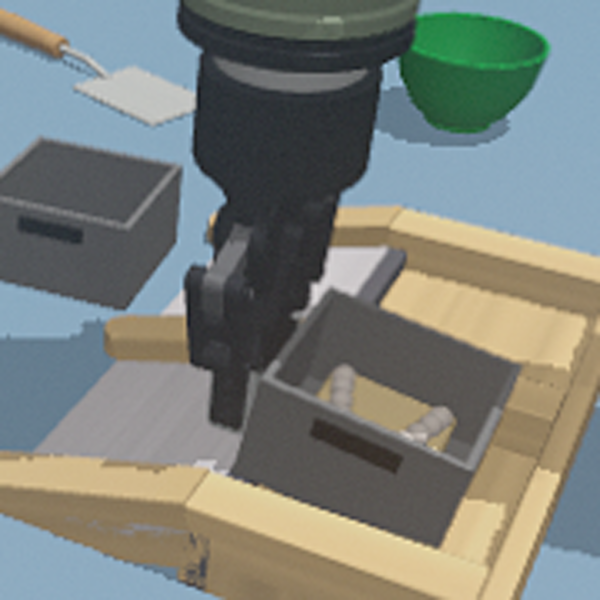

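Emit:
jog_arm(rows=[{"tx": -4,"ty": 0,"tz": 0,"turn": 0},{"tx": -8,"ty": 0,"tz": 0,"turn": 0},{"tx": -12,"ty": 0,"tz": 0,"turn": 0},{"tx": -15,"ty": 0,"tz": 0,"turn": 0},{"tx": -17,"ty": 0,"tz": 0,"turn": 0},{"tx": -19,"ty": 0,"tz": 0,"turn": 0},{"tx": -19,"ty": 0,"tz": 0,"turn": 0}])

```text
time: 10.75
position: [0.4728, 0.0852, 0.0403]
orientation: [[0.998, -0.064, -0.0], [-0.064, -0.998, -0.0], [-0.0, 0.0, -1.0]]
force: [-1.4, 0.7, -0.2]
width: 0.0429
```

```bash
python3 - <<'E'
from cell import arm
import cv2
s=arm.observe();print(s['position'],s['force'])
p=arm.capture("side");print([(d['p'],d['position']) for d in arm.pinpoint(p,"loaded_tote")])
i=p["color"][90:270,320:500,::-1]
cv2.imwrite("pics/z9.png",cv2.resize(i,(600,600),interpolation=cv2.INTER_CUBIC))
E
```

```text
[0.47279556 0.08522259 0.04032808] [-1.36221683  0.73110965 -0.23617363]
[(0.88, [0.6302, 0.2696, 0.0006]), (0.87, [0.8259, -0.0797, 0.0027]), (0.83, [0.4106, 0.0896, 0.0235]), (0.78, [0.7969, 0.2075, -0.0034])]
```

View pics/z9.png

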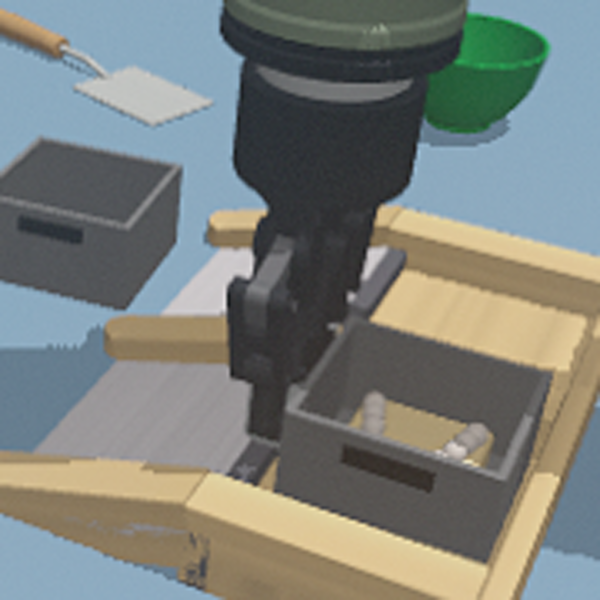

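The tote has dropped flat behind the lip. I'll retreat and check.

Emit:
jog_arm(rows=[{"tx": 10,"ty": 0,"tz": 0,"turn": 0},{"tx": 25,"ty": 0,"tz": -5,"turn": 0},{"tx": 30,"ty": 0,"tz": -40,"turn": 0},{"tx": 30,"ty": 0,"tz": -80,"turn": 0},{"tx": 30,"ty": 0,"tz": -120,"turn": 0},{"tx": 30,"ty": 0,"tz": -160,"turn": 0},{"tx": 30,"ty": 0,"tz": -200,"turn": 0},{"tx": 30,"ty": 40,"tz": -200,"turn": 0},{"tx": 30,"ty": 80,"tz": -200,"turn": 0},{"tx": 30,"ty": 120,"tz": -200,"turn": 0},{"tx": 30,"ty": 160,"tz": -200,"turn": 0},{"tx": 30,"ty": 200,"tz": -200,"turn": 0},{"tx": 30,"ty": 240,"tz": -200,"turn": 0},{"tx": 30,"ty": 280,"tz": -200,"turn": 0},{"tx": 30,"ty": 320,"tz": -200,"turn": 0},{"tx": 30,"ty": 360,"tz": -200,"turn": 0},{"tx": 30,"ty": 400,"tz": -200,"turn": 0},{"tx": 30,"ty": 400,"tz": -200,"turn": 0}])

```text
time: 12.65
position: [0.4758, -0.3218, 0.2402]
orientation: [[0.998, -0.071, -0.001], [-0.071, -0.998, -0.002], [-0.001, 0.002, -1.0]]
force: [-0.1, 0.3, -0.4]
width: 0.0425
```

```bash
python3 - <<'E'
from cell import arm
import cv2,numpy as np
from h import pts
s=arm.observe();print(s['position'],s['force'],s['time'])
p=arm.capture("top");W=pts(p);cv2.imwrite("pics/top10.png",p["color"][:,:,::-1])
o=np.array([.5822,.0085]);u=np.array([-.998,.064]);v=np.array([-.064,-.998])
for q in ["loaded_tote","empty_tote"]:
    for s in arm.silhouettes(p,q):
        P=W[s["region"]&(p["depth"]>0)];P=P[(P[:,2]>.045)&(P[:,2]<.09)]
        t=np.percentile(P[:,2],90);P=P[P[:,2]>t-.008]
        r=cv2.minAreaRect(P[:,:2].astype(np.float32)*1000);c=np.array(r[0])/1000-o
        A=np.c_[P[:,:2],np.ones(len(P))];k=np.linalg.lstsq(A,P[:,2],rcond=None)[0]
        print(q,s["p"],r,"dock xy",c@u,c@v,"z",np.median(P[:,2]),"tilt",np.degrees(np.hypot(*k[:2])))
E
```

```text
[ 0.47579059 -0.32176938  0.24023419] [-0.14834309  0.2960157  -0.4243352 ] 12.65
loaded_tote 0.83 ((796.7745971679688, 204.94161987304688), (92.10336303710938, 96.13796997070312), 32.14469528198242) dock xy -0.20157318430175775 -0.20978151085205077 z 0.05434555009171668 tilt 0.26372909131378464
loaded_tote 0.78 ((412.519775390625, 87.46918487548828), (90.18585968017578, 97.41830444335938), 87.26228332519531) dock xy 0.17439489199218752 -0.06795171213073731 z 0.07480146868312898 tilt 0.21295371697527335
loaded_tote 0.65 ((626.90283203125, 267.87847900390625), (97.27284240722656, 89.84309387207031), 61.99565505981445) dock xy -0.028013203710937417 -0.2617207032958984 z 0.0544570392930805 tilt 0.35897817743660565
empty_tote 0.88 ((647.7251586914062, -70.36434936523438), (96.67186737060547, 90.95128631591797), 0.9456698894500732) dock xy -0.07044142673339837 0.0745130105102539 z 0.05423202834493712 tilt 0.10761718929013096
```

View pics/top10.png

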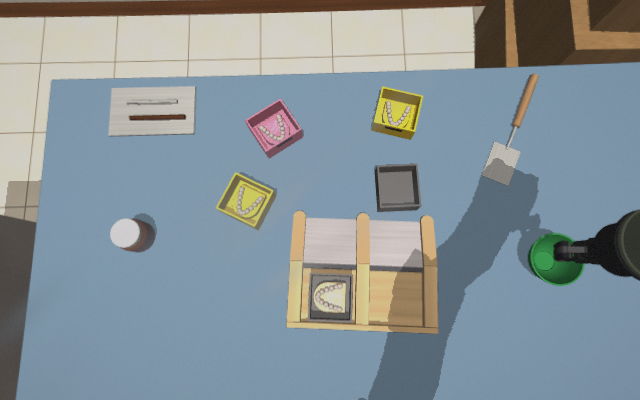

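```bash
python3 -c "
from cell import arm
print(arm.finish_job())"
```

```text
the job is handed in; nothing more can be done
None
```

The loaded grey tote is seated on the dock behind the lip, and I handed the job in at about 12.7 s of the 42 s allowed. I pushed it up the ramp from behind with the half-open fingers, without lifting it.

Last checks, from the top camera after the arm had backed away:
- **Loaded tote:** its centre is about 174 mm uphill of the foot line (157 to 185 allowed) and it is tilted about 0.2°. The rim is at 74.8 mm, so the underside is at about 20 mm, which is seat height.
- **Empty tote:** it measured within about 0.3 mm of where it started, and none of the look-alikes were touched.
- **Arm:** it stood clear of everything, with tool forces under 0.5 N.

**Force on the way up:** while the tote was tipping over the lip, friction between its back and the fingers raised the tool force to about 15 N sideways and 15 N upward. I backed off a few millimetres, the nose dropped onto the seat, and the rest of the push showed almost no force.

**Ramp-slide condition:** I judged the tilted slide by eye from the side pictures, which show the tote lying on the slope. I did not measure its tilt there.

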